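Shut the honey tasting stand against the wasps

TASK

Close up the honey tasting counter so that the wasps stay out: with the fingertips, gently push the open spoon drawer fully home and push the yellow lid of the honeycomb box over and down until it lies shut, in either order. Slam neither of them, and leave the two jars and the bottle standing where they are; nothing is to be picked up.

Things in the scene. Friction and masses are not known exactly. Their poses are not given: they have to be found in the camera images.
- drawer_unit: Fixed green wooden drawer unit, 210 deep (its x) by 150 wide (its y) by 100 mm high, one drawer with a light wood front and no handle. Origin: middle of the lower front edge, on the counter, where the closed drawer's front face lies. Its x axis is level and points from the front into the unit; z is up.
- drawer_front (a point): Centre of the outer face of the drawer's front, which moves with the drawer. The front is an upright panel 146 mm wide (along y), 92 mm high and 16 mm thick; this point is 55 mm above the counter and the panel's top is 96 mm above it. Axes as the drawer unit: x points into the unit, the way to push.
- spoon_drawer (a joint): Opening of the drawer in metres: 0 shut (front flush, at a hard stop), grows as it comes out to the robot, at most 0.13. It starts 0.04 to 0.085 open. Pushing it takes about 2 to 3 N; it stays where it is left.
- comb_box: Fixed white plastic box, 150 deep (its x) by 140 wide (its y) by 70 mm high, open on top, with honeycomb inside and a yellow lid hinged on its far rim. Origin: middle of the lower front edge, on the counter. Its x axis is level and points from the front to the hinge side; z is up. The drawer unit, this box and the tray stand side by side in any order.
- lid_hinge (a point): Middle of the lid's hinge line, at the box's far rim: 150 mm behind the box's origin and 70.5 mm above the counter. The hinge line runs along the box's y axis.
- lid_edge (a point): Middle of the lid's free edge, on its outer face (the face that is on top when shut). The lid is a flat yellow panel 150 mm from hinge to free edge, 140 mm wide and 8 mm thick; shut, its outer face is 78.5 mm above the counter and the free edge is above the box's front. This point moves with the lid; its x axis points along the lid to the hinge, z out of the outer face.
- comb_lid (a joint): Angle of the lid in rad: 0 shut (lying flat on the box, a hard stop), 1.57 straight up. It starts at 0.8 to 1.25, leaning towards the robot over the box, its outer face to the far side and up. Its hinge is stiff: it stays where it is left, and closing it takes about 1 to 2 N pressed on the outer face near the free edge.
- tray: Fixed dark wooden tray, a flat board 160 deep (its x) by 140 wide (its y) by 12 mm high; the nut jar and the bottle stand on it. Origin: middle of the lower front edge, on the counter.
- honey_jar: Amber honey jar with yellow cap, 64 mm across, 95 mm high, loose, standing on top of the drawer unit at its back. Origin: centre of its underside. Leave alone.
- nut_jar: Brown jar with yellow cap, 56 mm across, 85 mm high, loose, standing on the front of the tray. Origin: centre of its underside. Leave alone.
- mead_bottle: Amber bottle with white cap, 64 mm across, 190 mm high, loose, standing on the back of the tray. Origin: centre of its underside. Leave alone.
Mind the look-alikes: they are no part of the job. What is shaped like the comb_box but red is not meant.

How it is judged:
At the end, for the whole second after the job is handed in: The drawer is within 5 mm of fully shut, the lid within 0.04 rad (6 mm at its edge) of lying shut, and both jars and the bottle stand upright within 20 mm of where they were (value of joint spoon_drawer below 0.005 m and value of joint comb_lid below 0.04 rad and distance of each of honey_jar, nut_jar, mead_bottle from where it was at the start of the episode below 0.02 m and angle between each of honey_jar, nut_jar, mead_bottle's own z axis and vertical below 0.1 rad); the robot touches nothing.
It fails at once if a jar or the bottle is shifted or lifted more than 20 mm, or tipped (distance of any of honey_jar, nut_jar, mead_bottle from where it was at the start of the episode above 0.02 m or angle between any of honey_jar, nut_jar, mead_bottle's own z axis and vertical above 0.3 rad).
It fails at once if the drawer is slammed (faster than 0.5 m/s) (velocity of joint spoon_drawer below -0.5 m/s or velocity of joint spoon_drawer above 0.5 m/s).
It fails at once if the lid is slammed (faster than 3.5 rad/s, about 0.5 m/s at its edge) (velocity of joint comb_lid below -3.5 rad/s or velocity of joint comb_lid above 3.5 rad/s).
It fails at once if the drawer or the lid is pressed or squeezed with more than 45 N, which is no gentle push (contact force between the fingers and drawer_unit above 45 N or contact force between the fingers and comb_box above 45 N).
It also fails if it takes over 54 s, if anything falls off the work surface, if the arm or the gripper's body presses on something with over 40 N, if the wrist force passes 120 N, or if a joint passes its speed limit or range.

ROBOT

A 7-joint arm with a two-finger parallel gripper is mounted at the origin on the work surface. World frame = base frame: x ahead of the robot, y to its left, z up, the work surface at z = 0. Lengths are in m, angles in rad, forces in N, time in s.
With the tool pointing down it reaches from about 0.4 to 0.9 m from the base axis. Payload 5.6 kg.
Tool frame: the origin (TCP) lies midway between the tips of the shut fingers; the grasp point (between the pads) lies 19 mm behind it; y points along the fingers, x is the direction in which the jaws open and shut, and the axes are right-handed (so a half turn about y gives the same grasp; the last joint's range is limited). The gripper opens to 92 mm and grips with 3 to 60 N. Pads are 20 mm wide; open, the fingers measure 128 mm over their backs; the gripper's body (75 mm by 189 mm) begins 69 mm behind the grasp point.
Start: joints at [1.07, 0.468, -0.012, 1.603, 0.006, 1.071, -0.056], TCP at [0.287, -0.583, 0.215] pointing down, gripper open.
Joint ranges: [-2.53, 2.53], [-0.31, 2.02], [-1.57, 1.55], [0.28, 2.44], [-1.29, 4.43], [0.15, 1.84], [-2.92, 2.92]. Speed limits (rad/s): [2.57, 2.57, 3.14, 3.14, 3.14, 3.14, 3.14].

INTERFACE

Orientations are given as a unit quaternion [w, x, y, z].
In Python, from station import arm gives the robot as it stands.
- The arm moves only by the tool arm_command, never from a script. Its argument "motion" is a list of rows, each a list of 3 entries, a list of its own where there are three numbers: the shift along the world's x, y, z in m, then the turn about the world's z in rad, then the finger opening in m, from 0 to 0.0919. In form: [[[tx, ty, tz], roll, fingers], ...]. A call has 1 to 10 rows; each row is the pose to reach, as a shift and turn from the pose commanded when the call began; what a row does not reach only later rows make up. A row lasts 1/12 s, in which the tool goes at most 41.7 mm and 7.16 degrees, less where a joint would pass 70% of its speed; a pose out of reach is approached as far as the arm can. A call with a gripper value outside its range is refused whole. The fingers move at their own pace and stop on an object; the grip force is fixed at half the most. Time passes only in rows, so rows that repeat a pose let the fingers close. It gives the time, the measured TCP pose, the force and the opening at its end, in the units of the state.
- arm.observe(): the state, without advancing time (a new reading comes with each control period).
- arm.camera(name): name is "side" or "top"; returns the picture (400x640x3 uint8, red, green, blue); there is no depth.
- arm.camera_model(name): a dict with "mtx" (3x3 intrinsics, pixels), "pose" (4x4, takes a point from camera to world coordinates). Camera axes: x right, y up, looking along -z (the intrinsics and any distortion apply to the point x, -y, -z); pixel columns grow to the right and rows downward; lengths in m; the calibration is good to about 2 mm. A picture is of the moment at which its call begins. camera_model takes no time and is no camera call.
- arm.close_job(): hands the job in, once; it reports no verdict.
Trained networks look in the newest picture that a camera, given by its name, has taken for a name from the list of things; names that differ only in an ending like _2 or _b are one class to them, and where a whole thing is asked for, a point or a joint stands for the part that bears it (a point fixed in the world has none). Each returns a list of dicts, best first, with "confidence" (0 to 1); they miss things now and then, are a little off and sometimes report something else, mostly with a low value. They report only what shows in the picture. A call takes as long as a camera call. They do not tell look-alikes from the thing itself.
- arm.spot_in(camera, target): "extent" ([left, top, width, height] in pixels, round what is visible of it).
- arm.masks_of(camera, target): "mask" (400x640 bool, what is visible of it) and "extent" ([left, top, width, height] in pixels, round what is visible of it).
The state is a dict: "clock": time; "joints": joint angles; "joint_velocities": joint speeds; "effort": joint torques, N m; "tool_pos": TCP position; "eef_rot": TCP orientation; "wrist_force": force on the tool from outside, world axes, zero at the start; "wrist_torque": the same for the moment, N m; "finger_gap": opening from 0.0 (shut) to 1.0 (fully open).
Only numpy, scipy, OpenCV 4.12 (cv2) and the standard library are available. Lean on these libraries where they do the work, as an engineer would, in place of code of your own. Each camera call takes 0.05 s, during which the arm holds its last target. There are 200 camera calls.

## Working session

There is one attempt and no reset: what is moved stays moved. The work goes in short steps, Python scripts to look and compute and a tool call to move; the robot and the scene stay as the last step left them, time stands still between calls to the robot, and variables do not carry over. Pictures are saved under pics/ and viewed, about 8 in all and at most 12, crops included, and the job is handed in when it is done.

Besides the shell and the picture viewer there is one more tool, called after "Emit:" as name([rows], argument=value, ...), one row to a line, values as JSON. arm_command: Moves the arm, as the interface text tells. Its arguments: {"type":"object","properties":{"motion":{"type":"array","items":{"type":"array"}}},"required":["motion"]}

```bash
mkdir -p pics
python3 - <<'E'
from station import arm
import cv2
for n in("side","top"):
    im=arm.camera(n); cv2.imwrite(f"pics/{n}0.png",im[...,::-1])
    m=arm.camera_model(n); print(n,m)
    for t in("drawer_unit","drawer_front","comb_box","lid_edge","honey_jar","nut_jar","mead_bottle","tray"):
        print(t,[(d["extent"],round(d["confidence"],2)) for d in arm.spot_in(n,t)])
s=arm.observe();print(s["tool_pos"],s["eef_rot"],s["finger_gap"],s["clock"],s["wrist_force"])
E
```

```text
side {'mtx': array([[455.19207374,   0.        , 317.89269247],
       [  0.        , 455.19207374, 205.34616612],
       [  0.        ,   0.        ,   1.        ]]), 'pose': array([[-0.84802607,  0.3750716 , -0.37439695,  0.05552297],
       [-0.52985508, -0.61375643,  0.58528338,  0.66598684],
       [-0.01026536,  0.69471169,  0.71921505,  0.91868871],
       [ 0.        ,  0.        ,  0.        ,  1.        ]])}
drawer_unit [([144.6, 211.2, 142.4, 112.7], 0.83), ([221.3, 244.8, 68.4, 75.2], 0.23)]
drawer_front [([218.2, 247.0, 69.9, 73.9], 0.7)]
comb_box [([302.1, 199.7, 78.6, 73.5], 0.94), ([229.0, 134.8, 78.6, 97.0], 0.87), ([372.2, 158.7, 74.8, 66.2], 0.56)]
lid_edge [([374.4, 157.7, 72.6, 47.5], 0.85), ([230.5, 133.9, 51.4, 55.5], 0.67), ([301.4, 195.3, 79.4, 59.2], 0.65)]
honey_jar [([145.9, 210.0, 140.4, 114.8], 0.7), ([152.3, 206.1, 35.8, 48.0], 0.65)]
nut_jar [([337.2, 134.2, 19.2, 33.7], 0.86)]
mead_bottle [([312.3, 102.1, 23.7, 61.3], 0.73), ([302.3, 146.2, 67.0, 39.9], 0.25)]
tray [([301.6, 145.3, 68.4, 41.8], 0.57)]
top {'mtx': array([[448.33250344,   0.        , 31
[... 372 characters left out ...]
rawer_unit [([183.6, 90.1, 70.1, 120.1], 0.77)]
drawer_front [([192.5, 169.7, 63.1, 38.8], 0.79)]
comb_box [([375.1, 226.1, 64.3, 64.2], 0.65), ([293.4, 106.9, 60.2, 65.5], 0.61), ([285.4, 197.3, 56.3, 60.3], 0.58)]
lid_edge [([295.7, 107.6, 59.8, 17.8], 0.94), ([382.2, 229.1, 56.7, 62.4], 0.87), ([283.8, 196.4, 59.7, 62.8], 0.62)]
honey_jar [([183.2, 86.5, 32.5, 35.5], 0.66)]
nut_jar [([395.9, 129.0, 40.6, 35.9], 0.74), ([407.4, 165.8, 22.6, 20.9], 0.67)]
mead_bottle [([393.7, 131.8, 39.7, 31.5], 0.68)]
tray [([382.2, 138.8, 54.8, 61.3], 0.74)]
[ 0.28723342 -0.58309087  0.21459662] [-0.6003754   0.60041409 -0.37352829  0.37353569] 1.0021961405814601 0.9 [ 0.26148268 -0.319172    0.14330607]
```

Run:
```python
import cv2
a=cv2.imread("pics/top0.png")[70:310,150:460];cv2.imwrite("pics/topc.png",cv2.resize(a,None,fx=2.5,fy=2.5,interpolation=2))
a=cv2.imread("pics/side0.png")[90:340,130:460];cv2.imwrite("pics/sidec.png",cv2.resize(a,None,fx=2.4,fy=2.4,interpolation=2))
```

```text
(no output)
```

View pics/topc.png

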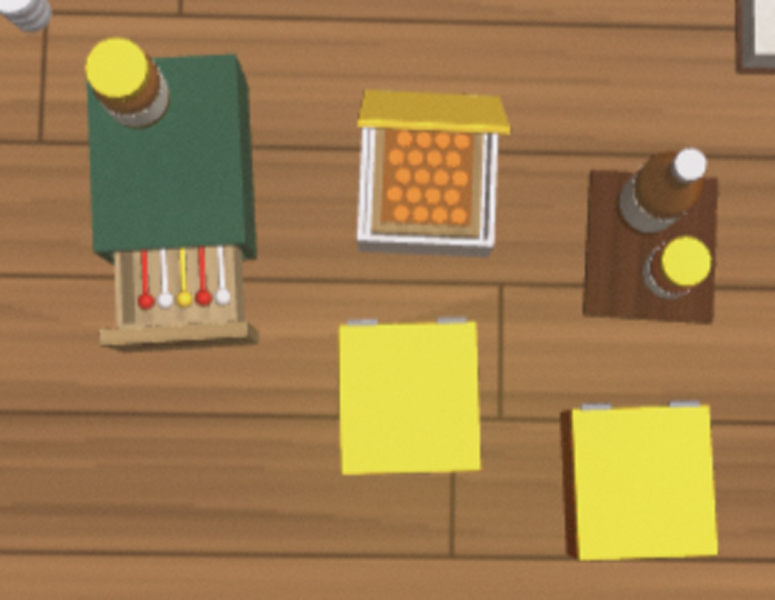

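View pics/sidec.png

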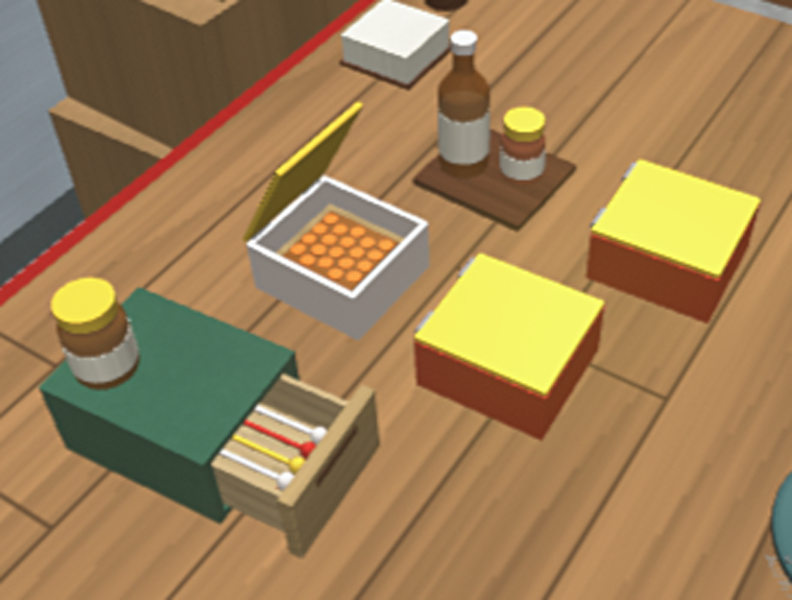

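The real targets are the white box with the raised lid at full-image (322,138) in the top view, and the green unit at (217,150). The look-alikes are the two red boxes with shut yellow lids, at (314,229) and (406,262) in the top view. I'll leave those alone, but the arm has to clear them (about 80 mm high).

```bash
cat > h.py <<'E'
import numpy as np
from station import arm
def onz(cam,px,z):
    m=arm.camera_model(cam);K,T=m["mtx"],m["pose"]
    d=np.linalg.inv(K)@[px[0],px[1],1];d=T[:3,:3]@[d[0],-d[1],-d[2]]
    o=T[:3,3];return o+d*(z-o[2])/d[2]
def proj(cam,P):
    m=arm.camera_model(cam);K,T=m["mtx"],m["pose"]
    p=T[:3,:3].T@(np.asarray(P)-T[:3,3]);q=K@[p[0],-p[1],-p[2]];return q[:2]/q[2]
tc=lambda u,v:(u/2.5+150-.3,v/2.5+70-.3)
sc=lambda u,v:(u/2.4+130-.3,v/2.4+90-.3)
E
python3 - <<'E'
from h import *
np.set_printoptions(precision=3,suppress=True)
for n,p,z in [("unit FL",(93,248),.1),("unit FR",(247,246),.1),("unit BR",(237,56),.1),
 ("front top outer L",(100,335),.096),("R",(250,329),.096),
 ("box FL",(360,240),.07),("box FR",(493,243),.07),("hinge L",(365,92),.0785),("hinge R",(501,96),.0785),
 ("red1 FL",(342,473),.0785),("red1 BR",(475,322),.0785),("red1 FR",(480,469),.0785),("red1 BL",(340,323),.0785),("red2 FL",(581,559),.0785),("honey cap",(117,68),.095+.1),("nut cap",(686,261),.097),("bottle cap",(690,164),.202)]:
    print(n,"top",onz("top",tc(*p),z))
for n,p,z in [("unit FL?",(220,470),.1),("unit FR",(297,355),.1),("front top outer L",(300,500),.096),("R",(376,392),.096),
 ("box front L",(355,293),.07),("box FR",(428,228),.07),("box BL",(250,242),.07)]:
    print(n,"side",onz("side",sc(*p),z))
E
```

```text
unit FL top [0.552 0.314 0.1  ]
unit FR top [0.557 0.163 0.1  ]
unit BR top [0.75  0.178 0.1  ]
front top outer L top [0.466 0.305 0.096]
R top [0.474 0.158 0.096]
box FL top [0.57  0.052 0.07 ]
box FR top [ 0.569 -0.085  0.07 ]
hinge L top [0.723 0.049 0.079]
hinge R top [ 0.722 -0.091  0.079]
red1 FL top [0.334 0.065 0.079]
red1 BR top [ 0.487 -0.066  0.079]
red1 FR top [ 0.339 -0.072  0.079]
red1 BL top [0.484 0.07  0.079]
red2 FL top [ 0.252 -0.173  0.079]
honey cap top [0.703 0.274 0.195]
nut cap top [ 0.55  -0.276  0.097]
bottle cap top [ 0.622 -0.253  0.202]
unit FL? side [0.532 0.31  0.1  ]
unit FR side [0.555 0.168 0.1  ]
front top outer L side [0.454 0.296 0.096]
R side [0.465 0.162 0.096]
box front L side [0.573 0.049 0.07 ]
box FR side [ 0.561 -0.077  0.07 ]
box BL side [0.719 0.046 0.07 ]
```

Run:
```python
from h import *
np.set_printoptions(precision=1,suppress=True)
for a in (.8,.9,1.0,1.1,1.2,1.3):
    r=[]
    for y in(.05,-.09):
        P=np.array([.721-.15*np.cos(a),y,.0705+.15*np.sin(a)])
        t=(proj("top",P)-[149.7,69.7])*2.5; s=(proj("side",P)-[129.7,89.7])*2.4; r+=[t,s]
    print(a,*r)
print("observed top L (358,130) R (508,133); side R top corner (362,103), L corner ~ (280,178)")
```

```text
0.8 [359.6 169.7] [311.3 204.3] [509.7 172.6] [389.4 130.2]
0.9 [359.5 155.1] [301.4 193.1] [510.9 158.1] [380.3 119.5]
1.0 [359.5 139.6] [290.7 182.4] [511.9 142.7] [370.6 109.5]
1.1 [359.5 123.4] [279.6 172.3] [512.9 126.6] [360.2 100.1]
1.2 [359.6 106.8] [268.1 163.1] [513.7 110. ] [349.5  91.5]
1.3 [359.8  89.8] [256.4 154.7] [514.3  93.1] [338.5  83.8]
observed top L (358,130) R (508,133); side R top corner (362,103), L corner ~ (280,178)
```

Run:
```python
import cv2
a=cv2.imread("pics/side0.png")[125:240,225:315];cv2.imwrite("pics/lidc.png",cv2.resize(a,None,fx=5,fy=5,interpolation=2))
```

```text
(no output)
```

View pics/lidc.png

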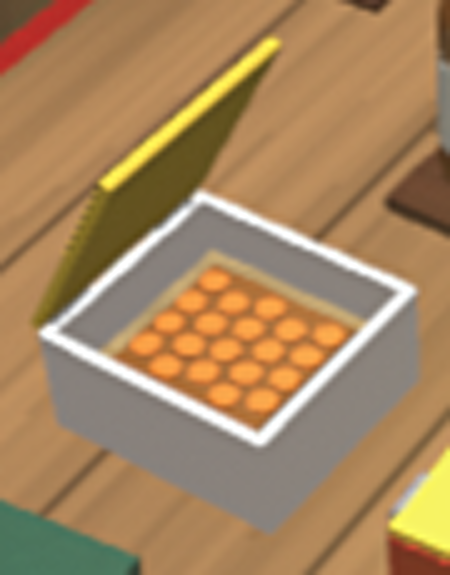

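Emit:
arm_command([
  [[0, 0, 0.04], 0, 0],
  [[0.02, 0.02, 0.08], 0, 0],
  [[0.05, 0.05, 0.11], -0.1, 0],
  [[0.08, 0.09, 0.12], -0.2, 0],
  [[0.11, 0.13, 0.12], -0.3, 0],
  [[0.14, 0.17, 0.12], -0.4, 0],
  [[0.17, 0.21, 0.12], -0.46, 0],
  [[0.2, 0.25, 0.12], -0.46, 0],
  [[0.23, 0.28, 0.12], -0.46, 0],
  [[0.26, 0.31, 0.12], -0.46, 0],
])

```text
clock: 1.73
tool_pos: [0.5086, -0.3146, 0.335]
eef_rot: [-0.499, 0.499, -0.5, 0.501]
wrist_force: [0.8, -0.5, -0.0]
finger_gap: 0.301
```

The crop confirms it: the box is white, holds honeycomb, and its lid stands at about 1.07 rad.

Emit:
arm_command([
  [[0.02, 0.025, 0], 0, 0],
  [[0.045, 0.055, 0], 0, 0],
  [[0.07, 0.085, 0], 0, 0],
  [[0.095, 0.115, 0], 0, 0],
  [[0.12, 0.145, 0], 0, 0],
  [[0.145, 0.175, 0], 0, 0],
  [[0.17, 0.205, 0], 0, 0],
  [[0.19, 0.235, 0], 0, 0],
  [[0.193, 0.253, 0], 0, 0],
  [[0.193, 0.253, 0], 0, 0],
])

```text
clock: 2.57
tool_pos: [0.7017, -0.0562, 0.3335]
eef_rot: [0.502, -0.501, 0.5, -0.497]
wrist_force: [0.3, 0.6, 0.4]
finger_gap: 0.002
```

Emit:
arm_command([
  [[0.02, 0.01, 0], 0, 0],
  [[0.02, 0.02, -0.02], 0, 0],
  [[0.02, 0.02, -0.05], 0, 0],
  [[0.02, 0.02, -0.08], 0, 0],
  [[0.02, 0.02, -0.11], 0, 0],
  [[0.02, 0.02, -0.13], 0, 0],
  [[0.02, 0.02, -0.14], 0, 0],
  [[0.02, 0.02, -0.14], 0, 0],
])

```text
clock: 3.23
tool_pos: [0.719, -0.045, 0.1917]
eef_rot: [0.498, -0.5, 0.502, -0.5]
wrist_force: [0.7, -0.2, 0.8]
finger_gap: 0.004
```

Run:
```python
from h import *
import cv2
a=arm.camera("side")[60:260,200:440,::-1];b=arm.camera("top")[60:260,220:460,::-1]
cv2.imwrite("pics/p4.png",cv2.resize(np.hstack([a,b]),None,fx=1.65,fy=1.65,interpolation=2))
s=arm.observe();print(s["tool_pos"],s["wrist_force"])
```

```text
[ 0.72126156 -0.04429897  0.19558063] [0.55669225 0.04125898 1.10391406]
```

View pics/p4.png

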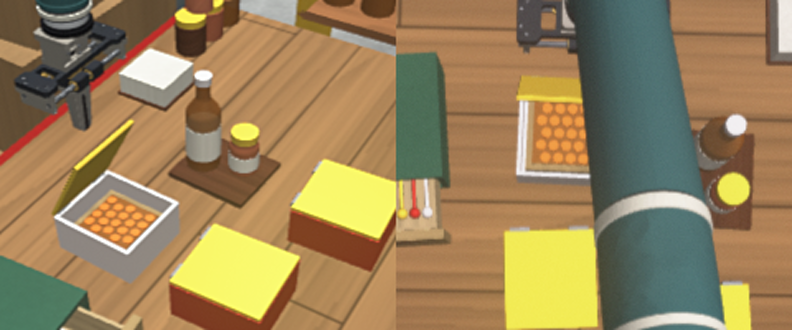

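The left (side) half shows the closed fingers behind the lid's free edge, at about (82,125). The lid is undisturbed at (105,165). Now I'll push along the lid's arc.

Emit:
arm_command([
  [[-0.01, 0.01, -0.004], 0, 0],
  [[-0.022, 0.02, -0.008], 0, 0],
  [[-0.034, 0.025, -0.01], 0, 0],
  [[-0.045, 0.025, -0.012], 0, 0],
  [[-0.054, 0.025, -0.017], 0, 0],
  [[-0.062, 0.025, -0.021], 0, 0],
  [[-0.072, 0.025, -0.028], 0, 0],
  [[-0.081, 0.025, -0.037], 0, 0],
  [[-0.089, 0.025, -0.047], 0, 0],
  [[-0.096, 0.025, -0.057], 0, 0],
])

```text
clock: 4.17
tool_pos: [0.6256, -0.0186, 0.1392]
eef_rot: [-0.5, 0.498, -0.5, 0.502]
wrist_force: [1.0, 0.9, 1.5]
finger_gap: 0.002
```

Emit:
arm_command([
  [[-0.006, 0, -0.011], 0, 0],
  [[-0.011, 0, -0.022], 0, 0],
  [[-0.014, 0, -0.032], 0, 0],
  [[-0.016, 0, -0.041], 0, 0],
  [[-0.017, 0, -0.046], 0, 0],
  [[-0.017, 0, -0.05], 0, 0],
  [[-0.017, 0, -0.053], 0, 0],
])

```text
clock: 4.75
tool_pos: [0.608, -0.0187, 0.0842]
eef_rot: [-0.499, 0.499, -0.501, 0.501]
wrist_force: [-0.5, 0.0, 1.3]
finger_gap: 0.005
```

Run:
```python
from h import *
import cv2
a=arm.camera("side")[60:260,200:440,::-1]
cv2.imwrite("pics/p5.png",cv2.resize(a,None,fx=2.5,fy=2.5,interpolation=2))
s=arm.observe();print(s["tool_pos"],s["wrist_force"],s["wrist_torque"])
```

```text
[ 0.60779463 -0.01861359  0.08374756] [-0.16165613 -0.7387207  -0.17338613] [ 0.07173663 -0.01740564  0.04663564]
```

View pics/p5.png

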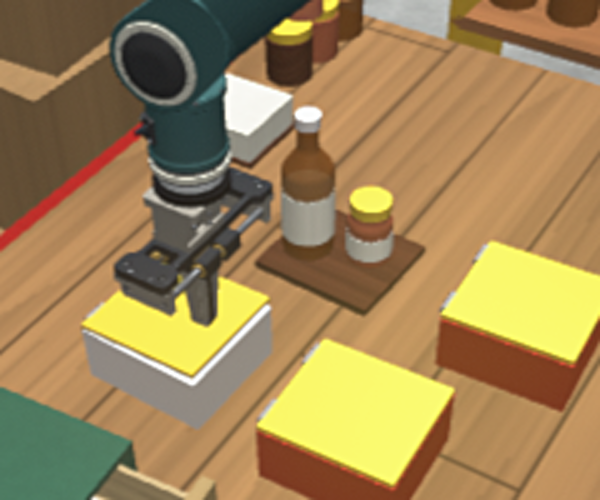

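The lid at (180,320) is almost flat under the fingers. I'll press it home slowly.

Emit:
arm_command([
  [[0, 0, -0.002], 0, 0],
  [[0, 0, -0.004], 0, 0],
  [[0, 0, -0.006], 0, 0],
  [[0, 0, -0.007], 0, 0],
  [[0, 0, -0.007], 0, 0],
])

```text
clock: 5.22
tool_pos: [0.608, -0.0186, 0.0788]
eef_rot: [-0.499, 0.499, -0.5, 0.501]
wrist_force: [-4.1, -1.2, 9.3]
finger_gap: 0.003
```

A 9 N reaction at z = 0.079, which matches the lid's shut height, so the lid is at its stop. Next I'll lift off and move to the front of the drawer.

Emit:
arm_command([
  [[0, 0, 0.02], 0, 0],
  [[0, 0, 0.05], 0, 0],
  [[-0.01, 0.01, 0.09], 0, 0],
  [[-0.035, 0.035, 0.12], 0, 0],
  [[-0.065, 0.07, 0.13], 0.02, 0],
  [[-0.095, 0.105, 0.13], 0.04, 0],
  [[-0.125, 0.14, 0.13], 0.06, 0],
  [[-0.155, 0.18, 0.13], 0.06, 0],
  [[-0.18, 0.22, 0.13], 0.06, 0],
  [[-0.198, 0.249, 0.13], 0.06, 0],
])

```text
clock: 6.05
tool_pos: [0.4221, 0.2107, 0.2079]
eef_rot: [0.514, -0.514, 0.485, -0.486]
wrist_force: [1.5, 0.2, 0.1]
finger_gap: 0.002
```

Emit:
arm_command([
  [[0, 0, 0], 0, 0],
  [[0, 0, -0.02], 0, 0],
  [[0, 0, -0.05], 0, 0],
  [[0, 0, -0.08], 0, 0],
  [[0, 0, -0.11], 0, 0],
  [[0, 0, -0.14], 0, 0],
  [[0, 0, -0.15], 0, 0],
  [[0, 0, -0.15], 0, 0],
])

```text
clock: 6.72
tool_pos: [0.4219, 0.2087, 0.0554]
eef_rot: [-0.513, 0.516, -0.486, 0.485]
wrist_force: [-0.2, -0.0, 0.4]
finger_gap: 0.007
```

Run:
```python
from h import *
import cv2
a=arm.camera("side")[130:340,130:390,::-1];b=arm.camera("top")[70:280,170:370,::-1]
cv2.imwrite("pics/p6.png",cv2.resize(np.hstack([a,b]),None,fx=1.7,fy=1.7,interpolation=2))
s=arm.observe();print(s["tool_pos"],s["wrist_force"])
```

```text
[0.42395014 0.20996827 0.0581216 ] [-0.21468102  0.33915884 -0.11628718]
```

View pics/p6.png

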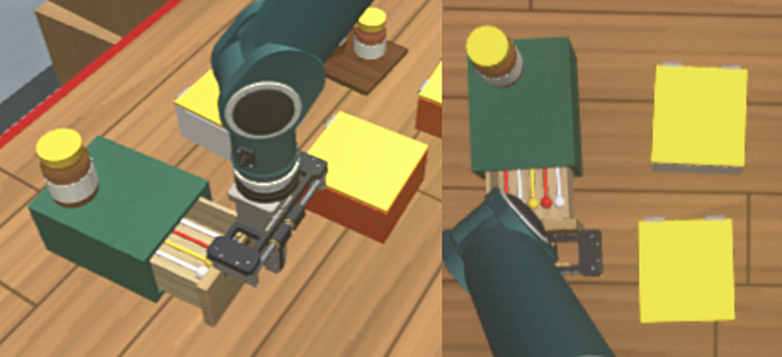

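The top view shows the lid flat at (700,115). The fingers are in front of the drawer panel at (275,255), clear of the red box. Now I'll push the drawer.

Emit:
arm_command([
  [[0.01, 0.01, 0], 0, 0],
  [[0.02, 0.02, 0], 0, 0],
  [[0.028, 0.021, 0], 0, 0],
  [[0.036, 0.022, 0], 0, 0],
  [[0.046, 0.022, 0], 0, 0],
  [[0.057, 0.023, 0], 0, 0],
  [[0.068, 0.024, 0], 0, 0],
  [[0.079, 0.024, 0], 0, 0],
  [[0.09, 0.025, 0], 0, 0],
  [[0.098, 0.026, 0], 0, 0],
])

```text
clock: 7.65
tool_pos: [0.523, 0.2348, 0.0573]
eef_rot: [-0.514, 0.514, -0.486, 0.486]
wrist_force: [-1.9, -0.5, 1.3]
finger_gap: 0.011
```

Emit:
arm_command([
  [[0.003, 0, 0], 0, 0],
  [[0.006, 0, 0], 0, 0],
  [[0.009, 0.001, 0], 0, 0],
  [[0.011, 0.001, 0], 0, 0],
])

```text
clock: 7.98
tool_pos: [0.5289, 0.2353, 0.0569]
eef_rot: [-0.512, 0.517, -0.486, 0.484]
wrist_force: [-13.5, -3.2, 11.6]
finger_gap: 0.003
```

Emit:
arm_command([
  [[0.001, 0, 0], 0, 0],
  [[0.002, 0, 0], 0, 0],
  [[0.002, 0, 0], 0, 0],
])

```text
clock: 8.23
tool_pos: [0.5288, 0.2352, 0.0569]
eef_rot: [-0.511, 0.518, -0.486, 0.484]
wrist_force: [-14.5, -4.5, 12.4]
finger_gap: 0.004
```

Emit:
arm_command([
  [[-0.01, 0, 0], 0, 0],
  [[-0.03, 0, 0], 0, 0],
  [[-0.055, 0, 0], 0, 0],
  [[-0.08, 0, 0.02], 0, 0],
  [[-0.08, -0.02, 0.05], 0, 0],
  [[-0.08, -0.05, 0.08], 0, 0],
  [[-0.08, -0.08, 0.12], 0, 0],
  [[-0.08, -0.12, 0.15], 0, 0],
  [[-0.07, -0.16, 0.18], 0, 0],
  [[-0.06, -0.2, 0.2], 0, 0],
])

```text
clock: 9.07
tool_pos: [0.4687, 0.061, 0.2449]
eef_rot: [0.516, -0.514, 0.484, -0.486]
wrist_force: [0.6, 0.3, -0.9]
finger_gap: 0.007
```

Emit:
arm_command([
  [[0, -0.04, 0], 0, 0],
  [[0, -0.08, 0], 0, 0],
  [[0, -0.12, 0], 0, 0],
  [[0, -0.16, 0], 0, 0],
  [[0, -0.2, 0], 0, 0],
  [[-0.01, -0.24, 0], 0, 0],
  [[-0.03, -0.28, 0], 0, 0],
  [[-0.05, -0.31, 0], 0, 0],
  [[-0.05, -0.31, 0], 0, 0],
  [[-0.05, -0.31, 0], 0, 0],
])

```text
clock: 9.9
tool_pos: [0.4174, -0.2502, 0.2425]
eef_rot: [-0.513, 0.513, -0.486, 0.487]
wrist_force: [0.0, -0.3, -0.3]
finger_gap: 0.001
```

Run:
```python
from h import *
import cv2
a=arm.camera("side")[90:340,130:400,::-1];b=arm.camera("top")[70:320,170:460,::-1]
cv2.imwrite("pics/p7.png",cv2.resize(np.hstack([a,b]),None,fx=1.42,fy=1.42,interpolation=2))
cv2.imwrite("pics/p8.png",np.hstack([cv2.resize(a[110:250,0:170],(400,330),interpolation=2),cv2.resize(b[0:165,0:200],(400,330),interpolation=2)]))
s=arm.observe();print(s["tool_pos"],s["wrist_force"],s["clock"])
for n in("honey_jar","nut_jar","mead_bottle"):
    for c in("side","top"): print(n,c,[(d["extent"],round(d["confidence"],2)) for d in arm.spot_in(c,n)][:2])
```

```text
[ 0.41910872 -0.24733263  0.24257156] [ 0.52011352 -0.27768467 -0.92507686] 10.0
honey_jar side [([153.4, 205.0, 33.4, 50.1], 0.63)]
honey_jar top [([184.1, 85.1, 34.1, 38.9], 0.72)]
nut_jar side [([335.4, 133.3, 20.6, 30.9], 0.68)]
nut_jar top [([408.9, 165.8, 22.2, 20.9], 0.66)]
mead_bottle side [([311.6, 102.5, 23.2, 58.1], 0.76)]
mead_bottle top [([394.6, 130.1, 39.0, 35.0], 0.56), ([190.5, 168.0, 59.7, 13.2], 0.42)]
```

View pics/p7.png

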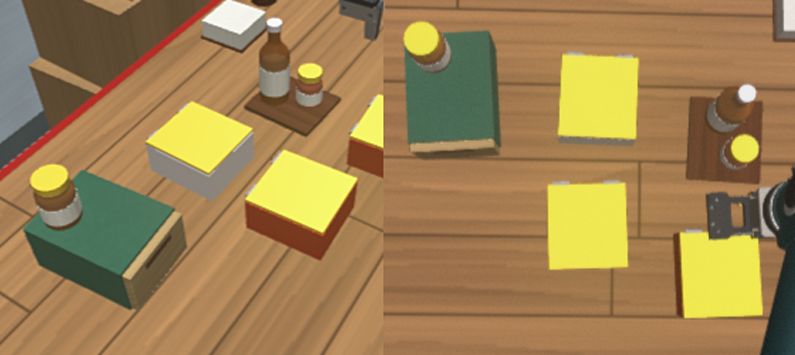

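View pics/p8.png

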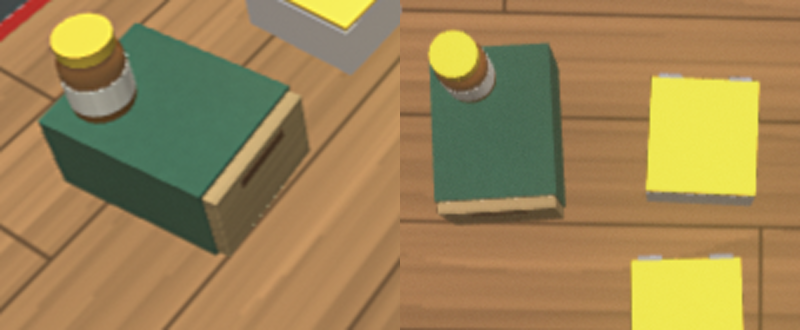

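```bash
python3 -c "
from station import arm
print(arm.close_job())"
```

```text
the job is handed in; nothing more can be done
None
```

The drawer and the lid are both shut, and I handed the job in at about 10 s of the 54 s allowed. `close_job()` gives no verdict, so this rests on my own checks.

- **Lid:** I pushed the yellow lid of the white comb box over along its arc with closed fingertips, then pressed it down. It stopped at z = 0.079 m with about 9 N of reaction, against a shut height of 0.0785 m. The final pictures show it lying flat.
- **Drawer:** I pushed it in slowly until it hit a firm stop at about 14 N and would not go further when pressed another 2 mm. The panel's outer face ended about 16 mm in front of the green cabinet. That equals the panel's thickness, and the cabinet plus the panel measure about 209 mm, which matches the unit's 210 mm depth.
- **Jars and bottle:** All three are upright, and the detections before and after agree to within a few pixels.
- **Arm:** It ended raised and clear of everything, with wrist force near zero.
- **Look-alikes:** I left the two red boxes alone.

No final check failed. The one thing that disagreed was an early distance: I read about 193 mm for the unit's depth instead of 210 mm, because I had measured only the green body without the front panel.

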